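Bring the tall reagent bottle round on the carousel and stand it on the drip tray

TASK

On the staining bench, turn the reagent carousel until the tall narrow-necked bottle stands in the middle of the canopy's opening, and lift it out there. Stand it upright on the steel drip tray, setting it down gently rather than dropping it, and let go. The three other bottles stay upright in their cups on the carousel.

Things in the scene. Friction and masses are not known exactly. Their poses are not given: they have to be found in the camera images.
- stand: Fixed stand of the reagent carousel: white base plate 400 x 400 mm, its top 16 mm above the bench. Origin on the bench under the carousel's axis, z up; -x points out through the canopy's opening, roughly towards the robot. Canopy posts 12 mm thick at x = -75 and 187 mm, y = +-187 mm, with caps up to 235 mm above the bench. Its place and yaw differ from run to run.
- canopy (a point): Centre of the clear plastic canopy's back part, on the stand, axes as the stand's. 4 mm sheet, underside 225 mm, top 229 mm above the bench, U-shaped; in stand coordinates it covers |y| 90-200 mm for x -90 to 200 mm, and |y| under 90 mm for x 35 to 200 mm. The 180 mm opening leaves knob and front bay free. Under the sheet the tall bottle can rise only 20 mm, too little to leave its cup.
- carousel (a joint): Turntable angle (rad), counter-clockwise positive from above, no end stops. Five bays 72 deg apart, a click stop every 1.257 rad from 0; starts in the stop at 0. Leaving a stop takes a short firm twist, about 0.3 N m, over the first 0.12 rad; then it turns freely (0.05-0.15 N m) and stays where left; within 0.05 rad of a stop it is drawn in. In a stop, one bay is in the middle of the opening.
- knob (a point): Centre of the black T-bar knob on the carousel's axis, 263 mm above the bench; turns with the turntable. The bar is 85 mm long along this point's x, 18 mm wide along y, 32 mm high (247 to 279 mm above the bench); under its middle a boss 36 mm in diameter, 9 mm high.
- opening (a point): Fixed point in the middle of the opening, on the stand: where the centre of the tall bottle is when its bay stands there (125 mm from the carousel's axis along the stand's -x, 123 mm above the bench).
- tall_mid (a point): Centre of the tall bottle, 80 mm above its underside. Amber glass, the tallest: 160 mm, body 61 mm in diameter up to 102 mm, shoulder, neck 24 mm in diameter, black cap 30 mm in diameter at 134 to 160 mm. 0.25-0.5 kg, z up. Stands in a carousel cup (71 mm outside, 2 mm play all round, rim 85 mm above the bench), underside 43 mm above the bench, its axis 125 mm from the carousel's axis.
- squat_mid (a point): Centre of the squat wide-mouthed jar in another cup (39 mm above its underside): amber glass, 78 mm high, 61 mm in diameter, cap 56 mm in diameter. Stays in its cup, upright.
- cone_mid (a point): Centre of the conical bottle in another cup (56 mm above its underside): amber glass, 112 mm high, 61 mm wide at the foot, tapering to the neck, cap 32 mm in diameter. Stays in its cup, upright.
- wide_mid (a point): Centre of the straight jar in another cup (57 mm above its underside): amber glass, 114 mm high, 61 mm in diameter, cap 48 mm in diameter. Stays in its cup, upright. The fifth cup, in the opening at the start, is empty.
- tray: Fixed shallow stainless drip tray, open on top, 170 x 170 mm outside, walls 4 mm thick and 18 mm high, inner floor 4 mm above the bench (inside 162 x 162 mm); on the bench left of the carousel. Origin on the bench under its centre, z up, sides along x and y.
Mind the look-alikes: they are no part of the job. Several things have the shape of the tray; the one meant has the colours described above.

How it is judged:
On the way, in this order (a step that is already met when the one before it is completed fails the run):
1. the tall bottle, in its cup, stands still in the middle of the canopy's opening (within 30 mm sideways) (x of tall_mid in the frame of stand below -0.105 m and y of tall_mid in the frame of stand between -0.03 and 0.03 m and z of tall_mid in the frame of stand below 0.133 m and velocity of joint carousel between -0.08 and 0.08 rad/s), for 0.2 s.
2. the tall bottle is held by the fingers, clear above its cup (z of tall_mid in the frame of stand above 0.167 m and contact force between the fingers and tall above 0.5 N), for 0.1 s.
At the end, for the whole second after the job is handed in: The tall bottle stands on the tray's floor (underside within 4 mm of it), inside the walls, upright within 0.08 rad, at rest and let go; the squat jar, the conical bottle and the straight jar still stand in carousel cups, upright within 0.15 rad and down within 6 mm (x of tall_mid in the frame of tray between -0.06 and 0.06 m and y of tall_mid in the frame of tray between -0.06 and 0.06 m and z of tall_mid in the frame of tray between 0.08 and 0.089 m and angle between tall_mid's own z axis and vertical below 0.08 rad and linear speed of tall below 0.02 m/s and contact force between the fingers and tall below 0.1 N and angle between each of squat_mid, cone_mid, wide_mid's own z axis and vertical below 0.15 rad and z of squat_mid in the frame of stand between 0.076 and 0.088 m and horizontal distance between squat_mid and stand between 0.115 and 0.135 m and z of cone_mid in the frame of stand between 0.093 and 0.105 m and horizontal distance between cone_mid and stand between 0.115 and 0.135 m and z of wide_mid in the frame of stand between 0.094 and 0.106 m and horizontal distance between wide_mid and stand between 0.115 and 0.135 m); the robot touches nothing.
It fails at once if the tall bottle is dropped: let go more than 12 mm above the tray's floor, or let go anywhere when it is clear above its cup (contact force between the fingers and tall below 0.05 N and (height (world z) of tall_mid above 0.17 m or (horizontal distance between tall_mid and tray below 0.11 m and height (world z) of tall_mid above 0.096 m))).
It fails at once if another bottle is lifted out of its cup (40 mm) or tipped (0.4 rad) (angle between any of squat_mid, cone_mid, wide_mid's own z axis and vertical above 0.4 rad or z of squat_mid in the frame of stand above 0.122 m or z of cone_mid in the frame of stand above 0.139 m or z of wide_mid in the frame of stand above 0.14 m).
It also fails if it takes over 69 s, if anything falls off the work surface, if the arm or the gripper's body presses on something with over 40 N, if the wrist force passes 120 N, or if a joint passes its speed limit or range.

ROBOT

A 6-joint arm with a two-finger parallel gripper is mounted at the origin on the work surface. World frame = base frame: x ahead of the robot, y to its left, z up, the work surface at z = 0. Lengths are in m, angles in rad, forces in N, time in s.
With the tool pointing down it reaches from about 0.35 to 0.775 m from the base axis. Payload 5.5 kg.
Tool frame: the origin (TCP) lies at the very end of the fingers, on their centre line; the grasp point (between the pads) lies 19 mm behind it; z points along the fingers, y is the line along which they close (so a half turn about z gives the same grasp; the last joint's range is limited). The gripper opens to 85 mm and grips with 20 to 120 N. Pads are 22 mm wide; open, the fingers measure 114 mm over their backs; the gripper's body (76 mm by 85 mm) begins 54 mm behind the grasp point. The pads swing forward as they close: fully open they stand 13 mm farther back than shut.
Start: joints at [0.976, 0.313, 0.046, 1.304, 0, 1.431], TCP at [0.253, 0.517, 0.231] pointing down, gripper open.
Joint ranges: [-2.76, 2.76], [-0.86, 1.69], [-1.03, 1.26], [-2.2, 2.34], [-1.47, 1.5], [-3.14, 3.14]. Speed limits (rad/s): [2.57, 2.57, 3.14, 3.14, 3.14, 3.14].

INTERFACE

Orientations are given as a unit quaternion [w, x, y, z].
In Python, from workcell import env, cams, ticket, spotter gives the robot as it stands.
- The arm moves only by the tool jog_arm, never from a script. Its argument "increments" is a list that holds one entry, the list of rows, each a list of 7 numbers: the shift along the tool's x, y, z in units of 0.25 m (1.0 is 0.25 m), then the turn, a rotation vector about the tool's x, y, z in units of 180 degrees (1.0 is 180 degrees), then the closure in counts, from 0 (fully open) to 255 (shut). A call has 1 to 20 rows; each row shifts and turns the commanded pose from where the row before left it, along the tool's axes as they then stand; what a row does not reach is not made up. A row lasts 1/10 s, in which the tool goes at most 50 mm and 8.59 degrees, less where a joint would pass 70% of its speed; a pose out of reach is approached as far as the arm can. A call with a number of a shift or a turn outside -1 to 1 is refused whole. A call with a gripper value outside its range is refused whole. The fingers move at their own pace and stop on an object; "force" is the grip in N (left out, the last holds). Time passes only in rows, so rows that do not move let the fingers close. It gives the time, the measured TCP pose, the force, the opening and the grip force at its end, in the units of the state.
- env.get_state(): the state, without advancing time (a new reading comes with each control period).
- cams.read_camera(name): name is "side" or "top"; returns a dict with "pixels" (384x512x3 uint8, red, green, blue), "fx", "fy", "cx", "cy" (pixels), "xyz" and "attitude" of the camera in the world. Camera axes: x right, y down, z forward; pixel columns grow to the right and rows downward; lengths in m; the calibration is good to about 2 mm. A picture is of the moment at which its call begins. There is no depth.
- ticket.hand_in(): hands the job in; it is judged then, once.
Trained networks look in the newest picture that a camera, given by its name, has taken for a name from the list of things; names that differ only in an ending like _2 or _b are one class to them, and where a whole thing is asked for, a point or a joint stands for the part that bears it (a point fixed in the world has none). Each returns a list of dicts, best first, with "conf" (0 to 1); they miss things now and then, are a little off and sometimes report something else, mostly with a low value. They report only what shows in the picture. A call takes as long as a camera call. They do not tell look-alikes from the thing itself.
- spotter.find_in(target, camera): "uv" ([column, row] in pixels, amid what is visible of it).
- spotter.cut_out(target, camera): "region" (384x512 bool, what is visible of it) and "uv" ([column, row] in pixels, amid what is visible of it).
- spotter.landmark_of(target, camera): "uv" ([column, row] in pixels: a listed point, or the origin of a listed thing).
The state is a dict: "clock": time; "joint_pos": joint angles; "qvel": joint speeds; "tau": joint torques, N m; "tcp_pos": TCP position; "orientation": TCP orientation; "wrist_force": force on the tool from outside, world axes, zero at the start; "ft_torque": the same for the moment, N m; "finger_gap": finger opening in m; "grip_force": force on a finger pad.
Only numpy, scipy, OpenCV 4.12 (cv2) and the standard library are available. Lean on these libraries where they do the work, as an engineer would, in place of code of your own. Each camera call takes 0.05 s, during which the arm holds its last target. There are 200 camera calls.

## Working session

There is one attempt and no reset: what is moved stays moved. The work goes in short steps, Python scripts to look and compute and a tool call to move; the robot and the scene stay as the last step left them, time stands still between calls to the robot, and variables do not carry over. Pictures are saved under pics/ and viewed, at most 10 in all, crops included, and the job is handed in when it is done.

Besides the shell and the picture viewer there is one more tool, called as name(argument=value, ...), one argument or row to a line, values as JSON. jog_arm: Moves the arm, as the interface text tells. Shifts and turns lie within -1 to 1; 1 stands for 0.25 m of shift or 180 degrees of turn. Its arguments: {"type":"object","properties":{"increments":{"type":"array"},"force":{"type":"number"}},"required":["increments"]}

```bash
mkdir -p pics
cat > h.py <<'E'
import numpy as np,cv2
from scipy.spatial.transform import Rotation as R
from workcell import env,cams,ticket,spotter
def rot(q): return R.from_quat([q[1],q[2],q[3],q[0]]).as_matrix()
def ray(c,uv):
    d=rot(c["attitude"])@np.array([(uv[0]-c["cx"])/c["fx"],(uv[1]-c["cy"])/c["fy"],1]); return np.array(c["xyz"]),d
def onz(c,uv,z):
    o,d=ray(c,uv); return o+d*(z-o[2])/d[2]
def tri(c1,u1,c2,u2):
    A=[];b=[]
    for c,u in((c1,u1),(c2,u2)):
        o,d=ray(c,u);d=d/np.linalg.norm(d);P=np.eye(3)-np.outer(d,d);A.append(P);b.append(P@o)
    return np.linalg.lstsq(np.vstack(A),np.hstack(b),rcond=None)[0]
def proj(c,p):
    q=rot(c["attitude"]).T@(np.array(p)-c["xyz"]);return [c["fx"]*q[0]/q[2]+c["cx"],c["fy"]*q[1]/q[2]+c["cy"]]
def shot(n,f=None):
    c=cams.read_camera(n)
    if f: cv2.imwrite("pics/"+f,c["pixels"][:,:,::-1])
    return c
E
python3 - <<'E'
from h import *
np.set_printoptions(precision=4,suppress=True)
s=env.get_state();print({k:np.round(v,3) for k,v in s.items()})
C={n:shot(n,n+"1.png") for n in("side","top")}
for n in C: print(n,C[n]["xyz"],C[n]["attitude"],C[n]["fx"])
Z=dict(stand=0,canopy=.227,knob=.263,opening=.123,tall_mid=.123,squat_mid=.082,cone_mid=.099,wide_mid=.1,tray=0)
for t,z in Z.items():
    for n in C:
        for d in spotter.landmark_of(t,n)[:4]: print(t,n,round(d["conf"],2),np.round(d["uv"],1),onz(C[n],d["uv"],z))
E
```

```text
{'clock': np.float64(0.0), 'joint_pos': array([0.976, 0.314, 0.045, 1.304, 0.   , 1.431]), 'qvel': array([ 0.002,  0.   , -0.001,  0.001,  0.001, -0.   ]), 'tau': array([ -0.001, -48.063,  29.853,   0.019,  -0.   ,  -0.   ]), 'tcp_pos': array([0.252, 0.516, 0.23 ]), 'orientation': array([-0.   ,  0.225,  0.974, -0.001]), 'wrist_force': array([-0.705, -0.22 , -0.066]), 'ft_torque': array([0.058, 0.043, 0.029]), 'grip_force': np.float64(0.0), 'finger_gap': np.float64(0.085)}
side [-0.0757  0.0356  1.2667] [-0.2096  0.7453 -0.6112  0.1645] 428.32761461456136
top [0.462  0.1852 1.3209] [ 0.0246 -0.7016  0.7111 -0.0384] 374.8908381642089
stand side 0.7 [333.2 208.3] [ 0.6365 -0.0511  0.    ]
stand top 0.85 [317.8 178.3] [ 0.6174 -0.0533  0.    ]
canopy side 0.76 [347.2 141.9] [ 0.7437 -0.0509  0.227 ]
canopy top 0.62 [336.2 123. ] [ 0.7564 -0.0723  0.227 ]
knob side 0.89 [345.1 165.1] [ 0.6327 -0.0501  0.263 ]
knob top 0.67 [330.7 162. ] [ 0.6329 -0.0442  0.263 ]
opening side 0.63 [328.7 232.5] [ 0.4847 -0.039   0.123 ]
opening top 0.84 [322.2 211.9] [ 0.4944 -0.0422  0.123 ]
tall_mid side 0.82 [297.5 194.4] [0.5946 0.0708 0.123 ]
tall_mid side 0.52 [197.  229.6] [0.4189 0.3426 0.123 ]
tall_mid side 0.32 [328.3 229.7] [ 0.4935 -0.0367  0.123 ]
squat_mid side 0.8 [370.3 217.7] [ 0.5797 -0.1615  0.082 ]
squat_mid top 0.64 [354.3 187.5] [ 0.5753 -0.1598  0.082 ]
cone_mid side 0.73 [318.1 162.3] [0.7426 0.0241 0.099 ]
wide_mid side 0.59 [365.2 175.8] [ 0.7186 -0.1316  0.1   ]
wide_mid top 0.42 [199.8 222.3] [0.467  0.3518 0.1   ]
tray side 0.68 [198.1 227. ] [0.4819 0.3747 0.    ]
tray side 0.65 [205.8 167.3] [0.7142 0.412  0.    ]
tray top 0.79 [197.9 221. ] [0.472  0.3721 0.    ]
tray top 0.69 [131.  258.9] [0.3447 0.6027 0.    ]
```

View pics/side1.png

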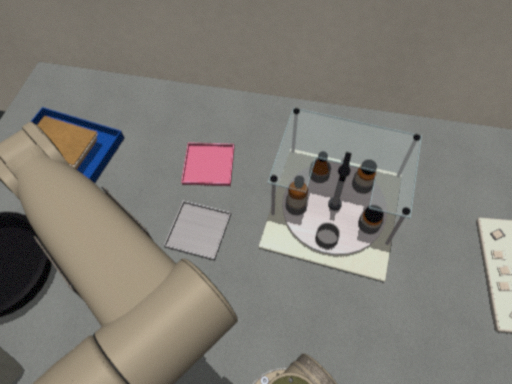

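View pics/top1.png

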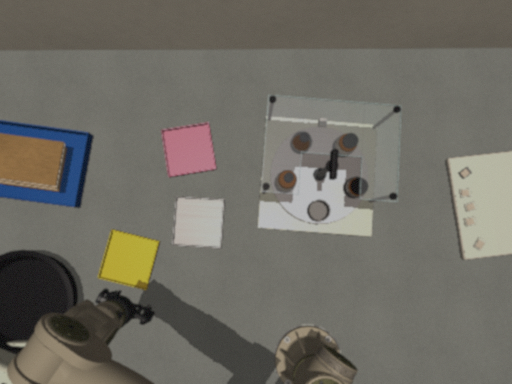

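The side view shows the grey steel tray at (198,230), with the pink look-alike at (208,165). The tall bottle is at (297,195), the empty cup at (327,235), and the canopy caps are at about (297,111), (417,137), (274,178) and (407,211). In the top view, the steel tray is at (199,222), a yellow look-alike is at (130,258), and the knob bar is at (333,164), pointing roughly along world x.

Run:
```python
from h import *
from scipy.optimize import least_squares
np.set_printoptions(precision=4,suppress=True)
G={"side":[(297,111),(417,137),(274,178),(407,211)],"top":[(272,99),(397,109),(266,186),(394,196)]}
P=[(187,187),(187,-187),(-75,187),(-75,-187)]
C={n:cams.read_camera(n) for n in G}
obs={}
for n in G:
    g=cv2.cvtColor(C[n]["pixels"],cv2.COLOR_RGB2GRAY).astype(float);obs[n]=[]
    for u,v in G[n]:
        w=np.clip(70-g[v-6:v+7,u-6:u+7],0,None);yy,xx=np.mgrid[v-6:v+7,u-6:u+7]
        obs[n].append(((w*xx).sum()/w.sum(),(w*yy).sum()/w.sum()))
    print(n,np.array(obs[n]).round(1).tolist())
def pt(p,q,z):
    c,s=np.cos(p[2]),np.sin(p[2]);return [p[0]+c*q[0]-s*q[1],p[1]+s*q[0]+c*q[1],z]
def f(p,ns=("side","top")): return np.concatenate([np.subtract(proj(C[n],pt(p,np.array(q)/1e3,.233)),o) for n in ns for q,o in zip(P,obs[n])])
for ns in(("side",),("top",),("side","top")):
    r=least_squares(f,[.62,-.05,-.07],args=(ns,));print(ns,r.x,r.cost)
p=r.x;print("res",f(p))
print("opening",pt(p,(-.125,0),.123))
# knob bar
for n in C:
    for d in spotter.cut_out("knob",n)[:1]:
        m=d["region"].astype(np.uint8);ys,xs=np.nonzero(m);X=np.array([onz(C[n],(a,b),.27)[:2] for a,b in zip(xs,ys)])
        e,v=np.linalg.eigh(np.cov(X.T));print("knob",n,d["conf"],len(xs),X.mean(0),np.degrees(np.arctan2(v[1,1],v[0,1])),2*np.sqrt(3*e))
    for d in spotter.cut_out("tray",n)[:3]:
        m=d["region"].astype(np.uint8);k=max(cv2.findContours(m,0,2)[0],key=cv2.contourArea)
        b=cv2.boxPoints(cv2.minAreaRect(k));W=np.array([onz(C[n],u,.012)[:2] for u in b]);print("tray",n,d["conf"],C[n]["pixels"][m>0].mean(0).round(),W.mean(0),np.linalg.norm(W[1]-W[0]),np.linalg.norm(W[2]-W[1]),np.degrees(np.arctan2(*(W[1]-W[0])[::-1])))
```

```text
side [[296.0, 110.8], [416.3, 137.0], [273.4, 178.3], [405.7, 210.8]]
top [[272.1, 99.0], [396.4, 108.9], [265.7, 186.1], [392.7, 195.9]]
('side',) [ 0.6274 -0.0497 -0.09  ] 0.009265064555229761
('top',) [ 0.6268 -0.0506 -0.0897] 0.04066536648811626
('side', 'top') [ 0.6271 -0.0501 -0.0898] 0.19127379428315178
res [ 0.1044  0.1389  0.1119  0.1576  0.0731  0.0902  0.2596  0.1181 -0.2616
 -0.1589 -0.0219 -0.1386 -0.3196 -0.0409 -0.0488 -0.0261]
opening [np.float64(0.5025698155736118), np.float64(-0.038897056864453564), 0.123]
knob side 0.74 5905 [ 0.477  -0.0338] 173.21144574223916 [0.1987 0.2476]
tray side 0.86 [160. 155. 155.] [0.4725 0.3736] 0.1843343731493412 0.19433920641694272 3.080187110594581
tray side 0.77 [197. 109. 133.] [0.7282 0.4082] 0.18697816477972387 0.18035149858442603 -79.00856373581226
knob top 0.62 4203 [ 0.5584 -0.0194] 137.30046671217067 [0.1669 0.2115]
tray top 0.87 [172. 159.  54.] [0.3455 0.6088] 0.17294154209274698 0.1789892549969523 -14.622589730069011
tray top 0.85 [175. 115. 128.] [0.7265 0.4036] 0.17310814475446784 0.17522536411967005 -81.57037635766716
tray top 0.82 [174. 171. 165.] [0.4691 0.3693] 0.17148735624313488 0.17689912754982481 -3.354245348330243
```

```bash
cat >> h.py <<'E'
def knobyaw(c):
    g=c["pixels"].max(2);u,v=map(int,proj(c,[.627,-.05,.279]))
    m=(g<40).astype(np.uint8);yy,xx=np.mgrid[:384,:512];m[(xx-u)**2+(yy-v)**2>22**2]=0
    n,l,s,ce=cv2.connectedComponentsWithStats(m);k=1+np.argmax(s[1:,4]);ys,xs=np.nonzero(l==k)
    X=np.array([onz(c,(a,b),.275)[:2] for a,b in zip(xs,ys)]);e,w=np.linalg.eigh(np.cov(X.T))
    return len(xs),X.mean(0),np.degrees(np.arctan2(w[1,1],w[0,1])),2*np.sqrt(3*e)
E
python3 - <<'E'
from h import *
o=[]
for n in("side","top"):
    c=cams.read_camera(n);print(n,knobyaw(c));u,v=map(int,proj(c,[.627,-.05,.279]));o.append(cv2.resize(c["pixels"][v-35:v+35,u-35:u+35],(400,400),interpolation=2))
cv2.imwrite("pics/k.png",np.hstack(o)[:,:,::-1])
s=env.get_state();print(rot(s["orientation"]))
E
```

```text
side (174, array([ 0.6138133 , -0.04768686]), np.float64(174.32653983670448), array([0.02034569, 0.08494547]))
top (117, array([ 0.6289528 , -0.04578053]), np.float64(168.08106753881265), array([0.02158245, 0.06568773]))
[[-8.98333966e-01  4.39313196e-01  3.44291470e-05]
 [ 4.39313197e-01  8.98333966e-01  3.65565623e-05]
 [-1.48690920e-05  4.79651803e-05 -9.99999999e-01]]
```

View pics/k.png

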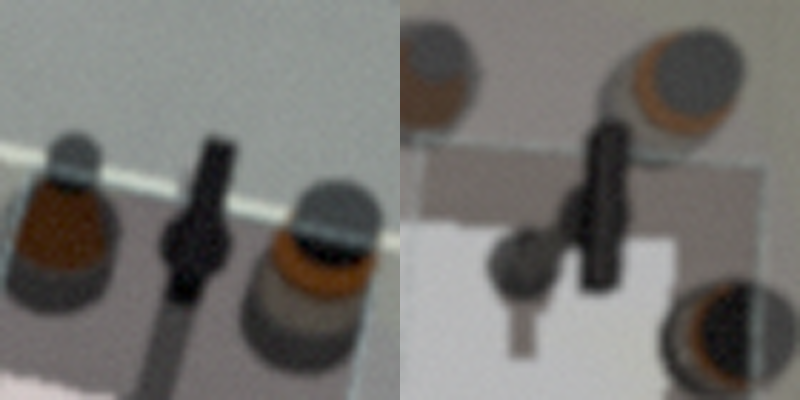

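jog_arm(
  increments=[
    [[0,0,-0.15,0,0,-0.0387,0],[0,0,-0.15,0,0,-0.0387,0],[0,0,-0.15,0,0,-0.0387,0],[-0.1,-0.125,0,0,0,0,0],[-0.1,-0.125,0,0,0,0,0],[-0.1,-0.125,0,0,0,0,0],[-0.1,-0.125,0,0,0,0,0],[-0.1,-0.125,0,0,0,0,0],[-0.1,-0.125,0,0,0,0,0],[-0.1,-0.125,0,0,0,0,0],[-0.1,-0.125,0,0,0,0,0],[-0.1,-0.125,0,0,0,0,0],[-0.1,-0.125,0,0,0,0,0],[-0.1,-0.125,0,0,0,0,0],[-0.1,-0.125,0,0,0,0,0],[-0.1,-0.125,0,0,0,0,0],[-0.1,-0.125,0,0,0,0,0],[-0.1,-0.125,0,0,0,0,0],[-0.1,-0.125,0,0,0,0,0],[-0.1,-0.125,0,0,0,0,0]],
  ],
)

```text
clock: 3.4
tcp_pos: [0.6288, -0.0523, 0.3439]
orientation: [0.0, 0.045, 0.999, 0.0]
wrist_force: [1.0, 0.5, 0.1]
finger_gap: 0.0854
grip_force: 0.0
```

```bash
cat >> h.py <<'E'
def delta(x,y,z,yaw=None):
    """remaining shift in tool axes (units) and turn (units) to target TCP and tool-y world angle (deg)"""
    s=env.get_state();M=rot(s["orientation"]);d=M.T@(np.array([x,y,z])-s["tcp_pos"])/.25
    a=np.degrees(np.arctan2(M[1,1],M[0,1]));print("tcp",np.round(s["tcp_pos"],4),"yaw_y",round(a,2),"d",d.round(4),"turn",None if yaw is None else round(-(yaw-a)/180,4),"q",np.round(s["joint_pos"],2),"gap",s["finger_gap"],"F",np.round(s["wrist_force"],1),"t",s["clock"])
E
python3 -c "
from h import *
delta(.627,-.05,.25,84.85)"
```

```text
tcp [ 0.6288 -0.0523  0.3439] yaw_y 84.83 d [0.0082 0.0083 0.3755] turn -0.0001 q [-0.21  0.44  0.51  1.64  0.   -0.12] gap 0.08539112756592264 F [1.  0.5 0.1] t 3.4
```

jog_arm(
  increments=[
    [[0.008,0.008,0.09,0,0,0,0],[0,0,0.09,0,0,0,0],[0,0,0.09,0,0,0,0],[0,0,0.09,0,0,0,0],[0,0,0,0,0,0,0],[0,0,0,0,0,0,255],[0,0,0,0,0,0,255],[0,0,0,0,0,0,255],[0,0,0,0,0,0,255],[0,0,0,0,0,0,255],[0,0,0,0,0,0,255],[0,0,0,0,0,0,255]],
  ],
  force=100,
)

```text
clock: 4.6
tcp_pos: [0.6265, -0.0514, 0.2553]
orientation: [0.001, 0.046, 0.999, -0.003]
wrist_force: [-1.3, -10.2, 4.0]
finger_gap: 0.0162
grip_force: 99.2
```

jog_arm(
  increments=[
    [[0,0.004,0,0,0,-0.02,255],[0,0,0,0,0,-0.02,255],[0,0,0,0,0,-0.02,255],[0,0,0,0,0,-0.02,255],[0,0,0,0,0,-0.02,255],[0,0,0,0,0,-0.02,255],[0,0,0,0,0,-0.02,255],[0,0,0,0,0,-0.02,255],[0,0,0,0,0,-0.02,255],[0,0,0,0,0,-0.02,255],[0,0,0,0,0,-0.02,255],[0,0,0,0,0,-0.02,255],[0,0,0,0,0,-0.02,255],[0,0,0,0,0,-0.02,255],[0,0,0,0,0,-0.02,255],[0,0,0,0,0,-0.02,255],[0,0,0,0,0,-0.02,255],[0,0,0,0,0,-0.02,255],[0,0,0,0,0,-0.02,255],[0,0,0,0,0,-0.02,255]],
  ],
)

```text
clock: 6.6
tcp_pos: [0.6272, -0.0525, 0.2554]
orientation: [-0.001, -0.55, 0.835, -0.004]
wrist_force: [0.1, -14.9, 2.3]
finger_gap: 0.0158
grip_force: 99.0
```

```bash
python3 -c "
from h import *
delta(.627,-.05,.25,156.85);print(env.get_state()['ft_torque'])
a=shot('side');b=shot('top')
u,v=map(int,proj(a,[.56,-.05,.15]))
A=cv2.resize(a['pixels'][v-60:v+60,u-60:u+60],(400,400));u,v=map(int,proj(b,[.56,-.05,.15]));B=cv2.resize(b['pixels'][v-60:v+60,u-60:u+60],(400,400))
cv2.imwrite('pics/t.png',np.hstack([A,B])[:,:,::-1])
for c,n in((a,'side'),(b,'top')):
  for d in spotter.landmark_of('tall_mid',n)[:3]:print(n,d['conf'],onz(c,d['uv'],.123))"
```

```text
tcp [ 0.6272 -0.0525  0.2554] yaw_y 156.71 d [-0.0089  0.0046  0.0214] turn -0.0008 q [-0.21  0.42  0.25  1.4  -0.01 -1.37] gap 0.015817249049437827 F [  0.1 -14.9   2.3] t 6.6
[-2.34842913  0.14807957  0.15869008]
top 0.54 [ 0.49829428 -0.04099425  0.123     ]
```

View pics/t.png

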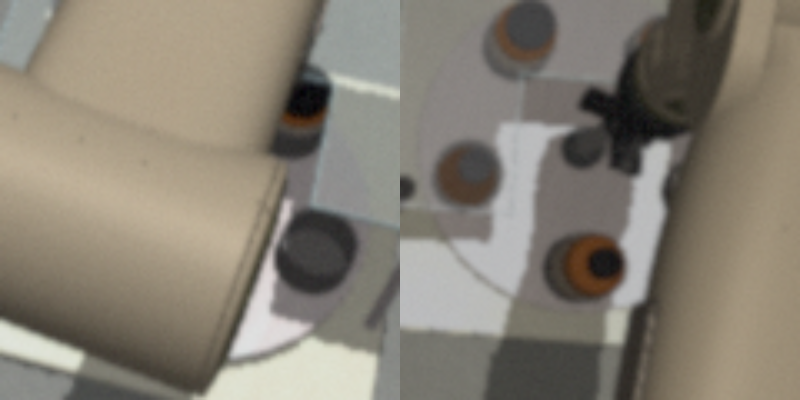

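The top-view crop shows the tall bottle in the front bay, its cap at crop pixel (603,262). The other bottles are seated in their cups. I'll release the knob, lift and turn back.

jog_arm(
  increments=[
    [[-0.008,0.004,0,0,0,0,255],[0,0,0,0,0,0,0],[0,0,0,0,0,0,0],[0,0,0,0,0,0,0],[0,0,0,0,0,0,0],[0,0,0,0,0,0,0],[0,0,-0.1,0,0,0,0],[0,0,-0.15,0,0,0,0],[0,0,-0.15,0,0,0.0444,0],[0,0,0,0,0,0.0444,0],[0,0,0,0,0,0.0444,0],[0,0,0,0,0,0.0444,0],[0,0,0,0,0,0.0444,0],[0,0,0,0,0,0.0444,0],[0,0,0,0,0,0.0444,0],[0,0,0,0,0,0.0444,0],[0,0,0,0,0,0.0444,0]],
  ],
)

```text
clock: 8.5
tcp_pos: [0.6262, -0.0449, 0.3538]
orientation: [-0.0, 0.047, 0.999, 0.0]
wrist_force: [0.2, 0.2, 0.6]
finger_gap: 0.0855
grip_force: 0.0
```

```bash
python3 -c "
from h import *
delta(.5026,-.0389,.3,84.85)
a=shot('side');b=shot('top')
for z in (.203,.19):
  print([np.round(proj(c,[.5026,-.0389,z]),1) for c in(a,b)])
O=[]
for c in(a,b):
  u,v=map(int,proj(c,[.5026,-.0389,.203]));O.append(cv2.resize(c['pixels'][v-40:v+40,u-40:u+40],(400,400)));print(u-40,v-40)
cv2.imwrite('pics/u.png',np.hstack(O)[:,:,::-1])
for c,n in((a,'side'),(b,'top')):
  for d in spotter.landmark_of('tall_mid',n)[:2]:print(n,d['conf'],onz(c,d['uv'],.123))"
```

```text
tcp [ 0.6262 -0.0449  0.3538] yaw_y 84.62 d [ 0.4946 -0.0225  0.2151] turn -0.0013 q [-0.2   0.44  0.53  1.66  0.   -0.11] gap 0.0854589534554819 F [0.2 0.2 0.6] t 8.5
[array([333. , 214.5]), array([326.1, 208.4])]
[array([332.4, 216.7]), array([325.2, 208.6])]
293 174
286 168
top 0.61 [ 0.50155523 -0.03658931  0.123     ]
```

View pics/u.png

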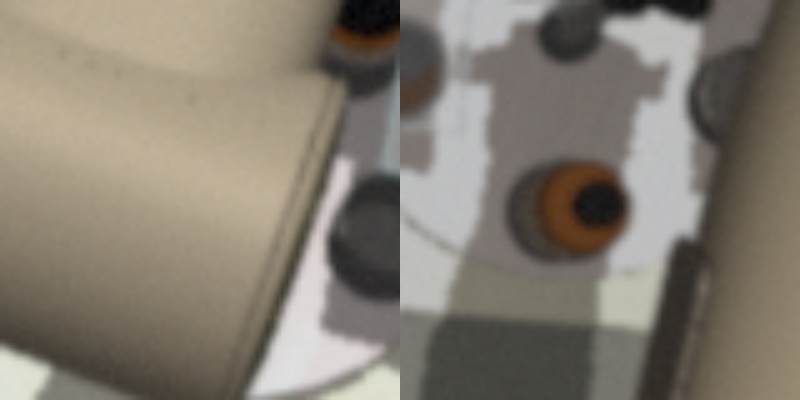

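The cap is at (325.8, 209) in the top view, against a predicted (326.1, 208.4), so the bottle is in the opening and the click stop is seated. Next I'll grasp it by the cap.

jog_arm(
  increments=[
    [[0.099,-0.0045,0,0,0,0,0],[0.099,-0.0045,0,0,0,0,0],[0.099,-0.0045,0,0,0,0,0],[0.099,-0.0045,0,0,0,0,0],[0.099,-0.0045,0,0,0,0,0],[0,0,0,0,0,0,0],[0,0,0.1,0,0,0,0],[0,0,0.1,0,0,0,0],[0,0,0.1,0,0,0,0],[0,0,0,0,0,0,0]],
  ],
  force=60,
)

```text
clock: 9.7
tcp_pos: [0.5011, -0.0395, 0.2756]
orientation: [-0.003, 0.043, 0.999, 0.001]
wrist_force: [0.4, -0.2, 0.4]
finger_gap: 0.0855
grip_force: 0.0
```

```bash
python3 -c "
from h import *
delta(.5026,-.0389,.172,84.85)"
```

```text
tcp [ 0.5011 -0.0395  0.2756] yaw_y 85.02 d [-0.008   0.0026  0.4143] turn 0.0009 q [-0.24  0.17 -0.04  1.37  0.   -0.15] gap 0.08554233415334027 F [ 0.4 -0.2  0.4] t 9.7
```

jog_arm(
  increments=[
    [[-0.006,0.002,0.1,0,0,0,0],[0,0,0.1,0,0,0,0],[0,0,0.1,0,0,0,0],[0,0,0.1,0,0,0,0],[0,0,0.014,0,0,0,0],[0,0,0,0,0,0,0],[0,0,0,0,0,0,255],[0,0,0,0,0,0,255],[0,0,0,0,0,0,255],[0,0,0,0,0,0,255],[0,0,0,0,0,0,255],[0,0,0,0,0,0,255],[0,0,0,0,0,0,255],[0,0,0,0,0,0,255]],
  ],
  force=60,
)

```text
clock: 11.1
tcp_pos: [0.5045, -0.0397, 0.1763]
orientation: [0.001, 0.044, 0.999, -0.0]
wrist_force: [-1.2, -0.5, 5.9]
finger_gap: 0.0283
grip_force: 59.0
```

jog_arm(
  increments=[
    [[0,0,-0.03,0,0,0,255],[0,0,-0.03,0,0,0,255],[0,0,-0.04,0,0,0,255],[0,0,-0.04,0,0,0,255],[0,0,-0.04,0,0,0,255],[0,0,-0.04,0,0,0,255],[0,0,-0.04,0,0,0,255],[0,0,-0.04,0,0,0,255],[0,0,0,0,0,0,255],[0,0,0,0,0,0,255]],
  ],
)

```text
clock: 12.1
tcp_pos: [0.5042, -0.0396, 0.2504]
orientation: [0.0, 0.044, 0.999, 0.0]
wrist_force: [0.1, -0.0, -4.1]
finger_gap: 0.0283
grip_force: 59.4
```

```bash
python3 -c "
from h import *
delta(.42,-.035,.25,84.85)
b=shot('top','l.png')
cv2.imwrite('pics/l2.png',cv2.resize(b['pixels'][120:280,220:420],(600,480))[:,:,::-1])"
```

```text
tcp [ 0.5042 -0.0396  0.2504] yaw_y 84.91 d [ 0.337  -0.0114  0.0016] turn 0.0003 q [-0.24  0.17 -0.09  1.31  0.   -0.15] gap 0.02827984352463564 F [ 0.1 -0.  -4.1] t 12.1
```

View pics/l2.png

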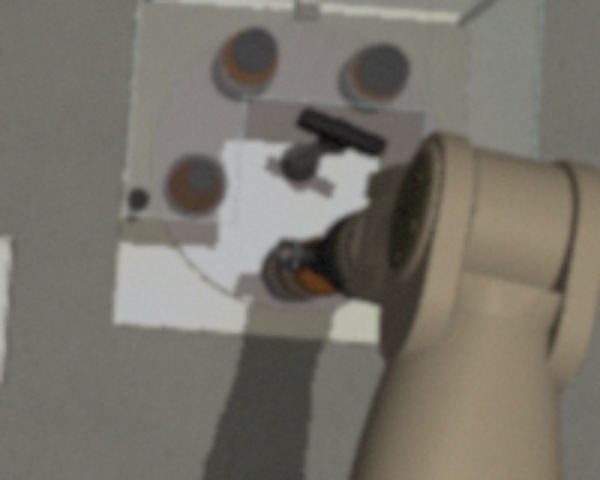

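The top view shows the tall bottle held above its cup near (310,275) in the crop. The three others still stand in their cups. I'll back it out through the opening and carry it to the tray.

jog_arm(
  increments=[
    [[0.03,0,0,0,0,0,255],[0.06,0,0,0,0,0,255],[0.07,0,0,0,0,0,255],[0.07,0,0,0,0,0,255],[0.06,0,0,0,0,0,255],[0.04,0.03,0,0,0,0,255],[0,0.07,0,0,0,0,255],[0,0.12,0,0,0,0,255],[-0.005,0.15,0,0,0,0,255],[-0.005,0.15,0,0,0,0,255],[-0.005,0.15,0,0,0,0,255],[-0.005,0.15,0,0,0,0,255],[-0.005,0.15,0,0,0,0,255],[-0.005,0.15,0,0,0,0,255],[-0.005,0.15,0,0,0,0,255],[-0.005,0.15,0,0,0,0,255],[-0.005,0.12,0,0,0,0,255],[0,0.06,0,0,0,0,255],[0,0.03,0,0,0,0,255],[0,0,0,0,0,0,255]],
  ],
)

```text
clock: 14.15
tcp_pos: [0.4688, 0.3729, 0.2498]
orientation: [-0.0, 0.044, 0.999, -0.0]
wrist_force: [-0.2, -0.5, -3.5]
finger_gap: 0.0282
grip_force: 60.0
```

```bash
python3 -c "
from h import *
delta(.4705,.3715,.137,84.85)
c=shot('side','p.png');b=shot('top')
for cc,n in((c,'side'),(b,'top')):
  for d in spotter.landmark_of('tray',n)[:3]:print(n,d['conf'],onz(cc,d['uv'],0))
cv2.imwrite('pics/p2.png',np.hstack([cv2.resize(x['pixels'][140:300,120:280],(400,400)) for x in(c,b)])[:,:,::-1])"
```

```text
tcp [0.4688 0.3729 0.2498] yaw_y 84.96 d [-0.0075 -0.0045  0.4514] turn 0.0006 q [ 0.54  0.36  0.15  1.37 -0.    0.63] gap 0.028156043066523025 F [-0.2 -0.5 -3.5] t 14.15
side 0.7 [0.72290234 0.41217763 0.        ]
side 0.56 [0.34496692 0.60535085 0.        ]
top 0.75 [0.46316837 0.36368113 0.        ]
top 0.63 [0.72858639 0.39902508 0.        ]
top 0.57 [0.34544233 0.60790688 0.        ]
```

View pics/p2.png

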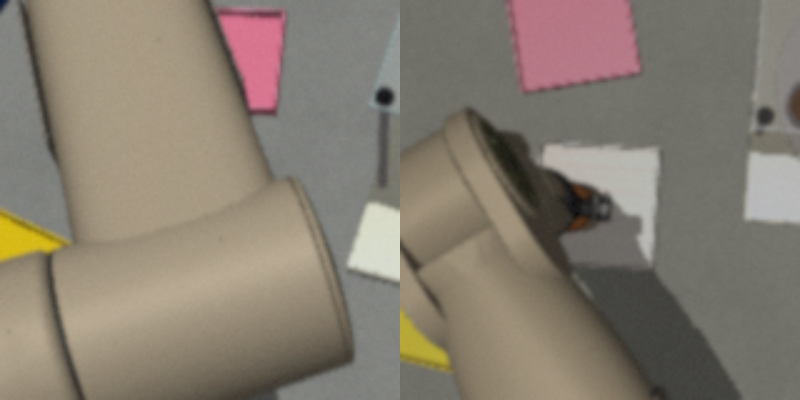

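The top view shows the bottle, still gripped, above the middle of the steel tray (crop pixel (590,205)). Now I'll lower it.

jog_arm(
  increments=[
    [[0,0,0.04,0,0,0,255],[0,0,0.07,0,0,0,255],[0,0,0.08,0,0,0,255],[0,0,0.08,0,0,0,255],[0,0,0.06,0,0,0,255],[0,0,0.04,0,0,0,255],[0,0,0.03,0,0,0,255],[0,0,0.02,0,0,0,255],[0,0,0.01,0,0,0,255],[0,0,0.006,0,0,0,255],[0,0,0,0,0,0,255],[0,0,0,0,0,0,255]],
  ],
)

```text
clock: 15.55
tcp_pos: [0.4695, 0.3728, 0.1418]
orientation: [0.0, 0.044, 0.999, 0.0]
wrist_force: [0.2, -0.4, -3.7]
finger_gap: 0.0285
grip_force: 60.0
```

jog_arm(
  increments=[
    [[0,0,0.005,0,0,0,255],[0,0,0.005,0,0,0,255],[0,0,0.004,0,0,0,255],[0,0,0,0,0,0,255],[0,0,0,0,0,0,255]],
  ],
)

```text
clock: 16.05
tcp_pos: [0.4691, 0.3726, 0.1378]
orientation: [-0.0, 0.044, 0.999, -0.0]
wrist_force: [0.2, 0.6, -3.1]
finger_gap: 0.0282
grip_force: 60.0
```

jog_arm(
  increments=[
    [[0,0,0.004,0,0,0,255],[0,0,0.004,0,0,0,255],[0,0,0,0,0,0,255],[0,0,0,0,0,0,255]],
  ],
)

```text
clock: 16.45
tcp_pos: [0.4697, 0.3728, 0.1375]
orientation: [0.001, 0.044, 0.999, 0.001]
wrist_force: [-1.7, -1.8, 5.0]
finger_gap: 0.0282
grip_force: 61.1
```

The bottle is in contact with the tray floor: the wrist force went from -3 N to +5 N. I'll open the fingers and lift straight up.

jog_arm(
  increments=[
    [[0,0,-0.002,0,0,0,255],[0,0,0,0,0,0,120],[0,0,0,0,0,0,60],[0,0,0,0,0,0,0],[0,0,0,0,0,0,0],[0,0,0,0,0,0,0],[0,0,0,0,0,0,0],[0,0,-0.05,0,0,0,0],[0,0,-0.1,0,0,0,0],[0,0,-0.15,0,0,0,0],[0,0,-0.15,0,0,0,0],[0,0,-0.1,0,0,0,0],[0.1,-0.05,0,0,0,0,0],[0.1,-0.1,0,0,0,0,0],[0,-0.15,0,0,0,0,0],[0,-0.15,0,0,0,0,0],[0,-0.15,0,0,0,0,0],[0,-0.1,0,0,0,0,0],[0,0,0,0,0,0,0],[0,0,0,0,0,0,0]],
  ],
)

```text
clock: 18.45
tcp_pos: [0.4042, 0.2026, 0.2748]
orientation: [0.001, 0.045, 0.999, 0.001]
wrist_force: [-0.1, -0.2, 0.4]
finger_gap: 0.0854
grip_force: 0.0
```

```bash
python3 -c "
from h import *
delta(.4,.2,.27)
c=shot('side');b=shot('top')
cv2.imwrite('pics/e.png',np.hstack([cv2.resize(x['pixels'][90:300,150:430],(400,300)) for x in(c,b)])[:,:,::-1])
for cc,n in((c,'side'),(b,'top')):
  for t,z in(('tray',0),('tall_mid',.084)):
    for d in spotter.landmark_of(t,n)[:2]:print(n,t,d['conf'],onz(cc,d['uv'],z))"
```

```text
tcp [0.4042 0.2026 0.2748] yaw_y 84.83 d [ 0.016  -0.0119  0.0194] turn None q [ 0.29  0.06 -0.16  1.35  0.    0.38] gap 0.08535011812357698 F [-0.1 -0.2  0.4] t 18.45
side tray 0.65 [0.34470719 0.60491205 0.        ]
side tall_mid 0.38 [0.46909256 0.36930594 0.084     ]
top tray 0.89 [0.73628693 0.41004269 0.        ]
top tray 0.76 [0.32980836 0.61177328 0.        ]
top tall_mid 0.9 [0.46348013 0.37911276 0.084     ]
```

View pics/e.png

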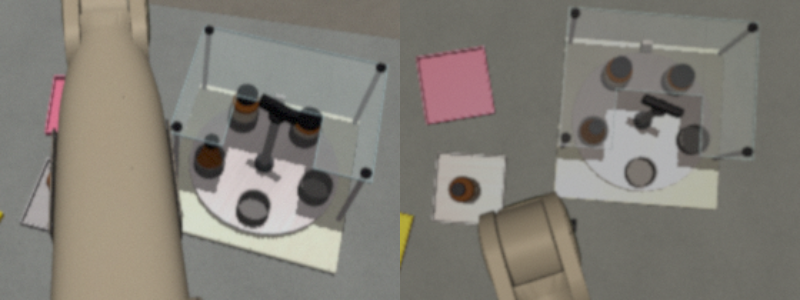

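The final picture shows the tall bottle upright near the middle of the steel tray (right half, (462,189)). The other three are in their cups and the arm is clear.

```bash
python3 -c "
from h import *
print(ticket.hand_in())"
```

```text
the job is handed in; nothing more can be done
None
```

The job is handed in: the tall bottle stands upright and released on the steel drip tray, the other three bottles are still in their cups, and the arm is clear; the hand-in returned no verdict.

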